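# Lock the jolley arm's stop screw: hold it with a spanner, tighten its locknut

## Robot

A 7-joint arm with a two-finger parallel gripper is mounted at the origin on the work surface; the furniture and walls round the work are solid. World frame = base frame: x ahead of the robot, y to its left, z up, the work surface at z = 0. Lengths are in m, angles in rad, forces in N, time in s.
With the tool pointing down it reaches from about 0.4 to 0.875 m from the base axis. Payload 6.5 kg.
Tool frame: the origin (TCP) lies at the very end of the fingers, on their centre line; the grasp point (between the pads) lies 19 mm behind it (r.tcp_to_grasp is the distance from the TCP to the grasp point, in m); z points along the fingers, y is the line along which they close (so a half turn about z gives the same grasp; the last joint's range is limited). The gripper opens to 85 mm and grips with 20 to 120 N. Pads are 22 mm wide; open, the fingers measure 114 mm over their backs; the gripper's body (76 mm by 85 mm) begins 54 mm behind the grasp point. The pads swing forward as they close: fully open they stand 13 mm farther back than shut.
Start: joints at [-1.392, 0.536, -0.004, 1.538, 0.003, 1.067, -0.071], TCP at [0.158, 0.631, 0.231] pointing down, gripper open.
Joint ranges: [-2.7, 2.7], [-0.37, 2.16], [-1.27, 1.26], [0.24, 2.4], [-1.31, 4.45], [0.19, 1.91], [-2.76, 2.76]. Speed limits (rad/s): [2.39, 2.39, 3.14, 3.14, 3.14, 3.14, 3.14].

## Interface

Orientations are given as [roll, pitch, yaw] about the fixed x, y, z axes, in that order (R = Rz(yaw) Ry(pitch) Rx(roll)).
In Python, from station import r gives the robot as it stands. The module is installed in compiled form; this text tells all that it offers.
- The arm moves only by the shell command python3 -m inch 'ROWS' [OPENING]. ROWS is JSON, a list of rows, each a list of 6 numbers: the shift along the tool's x, y, z in mm, then the turn, a rotation vector about the tool's x, y, z in degrees. In form: [[tx, ty, tz, rx, ry, rz], ...]. A call has 1 to 12 rows; each row shifts and turns the commanded pose from where the row before left it, along the tool's axes as they then stand; what a row does not reach is not made up. A row lasts 1/10 s, in which the tool goes at most 50 mm and 8.59 degrees, less where a joint would pass 70% of its speed; a pose out of reach is approached as far as the arm can. A call is refused whole if a number of a shift passes 50 or a number of a turn 8.59, either way. A call with a gripper value outside its range is refused whole. OPENING is the opening, from 0 (shut) to 1 (fully open), set as the call begins (- or left out, the last holds). The fingers move at their own pace and stop on an object; the grip force is fixed at half the most. Time passes only in rows, so rows that do not move let the fingers close. It gives the time, the measured TCP pose, the force, the opening and the grip force at its end, in the units of the state.
- r.get_obs(): the state, without advancing time (a new reading comes with each control period).
- r.grab_frame(name): name is "side" or "top" or "wrist"; returns (picture, depth): 400x640x3 uint8, red, green, blue; 400x640 float32, m along the optical axis (not along the pixel's ray), 0 where there is no reading.
- r.camera_params(name): a dict with "fx", "fy", "cx", "cy" (pixels), "world_to_cam" (4x4, takes a point from world to camera coordinates). Camera axes: x right, y up, looking along -z (the intrinsics and any distortion apply to the point x, -y, -z); pixel columns grow to the right and rows downward; lengths in m; the calibration is good to about 2 mm. A picture is of the moment at which its call begins: read the wrist's pose just before it. camera_params takes no time and is no camera call; for the wrist camera it gives the pose at the moment of the call.
- r.hand_in(): hands the job in; it is judged then, once.
The state is a dict: "clock": time; "joint_positions": joint angles; "joint_velocities": joint speeds; "effort": joint torques, N m; "eef_pos": TCP position; "tool_rot": TCP orientation; "force": force on the tool from outside, world axes, zero at the start; "moment": the same for the moment, N m; "width": finger opening in m; "grip_force": force on a finger pad.
Only numpy, scipy, OpenCV 4.12 (cv2) and the standard library are available. Lean on these libraries where they do the work, as an engineer would, in place of code of your own. Each camera call takes 0.05 s, during which the arm holds its last target. There are 200 camera calls.

## Task

The stop screw on the raised arm of the jolley has to be locked at its setting. Fit the larger spanner to the screw's square head with the handle lying up the arm, swing it clockwise until the handle comes up against the nearer clamp bolt so that the screw cannot turn, and then pull the red-ball lever of the locknut clockwise until the nut is tight. Afterwards take the spanner off, lay it flat on the black mat again, and leave the small spanner, the tumbler and the test tile where they are.

Things in the scene. Friction and masses are not known exactly. Their poses are not given: they have to be found in the camera images.
- jolley: Fixed bench jolley (profile arm for the potter's wheel): dark green iron base 200 x 94 mm and a 56 mm wide arm rising away at 30 degrees, not movable. Origin on the bench about under the stop screw; x level along the arm, y to the arm's left, z up. 'Up the arm' is (cos 30, 0, sin 30) in this frame; its top face looks along (-sin 30, 0, cos 30).
- stop_screw (a joint): Turn of the stop screw in rad, positive counter-clockwise looking down on its head. 0 is its setting; it starts 0.3 to 0.65 backed off (positive). Stiff: 0.2 N m turns it and it stays where left. Unless it is held the locknut drags it along, as the nut's own drag on it is 0.5 N m.
- locknut (a joint): Turn of the locknut relative to the stop screw in rad, growing clockwise (tightening). It starts loose at 0.1 to 0.55 and stops hard at 1.30, which is tight. Turning the screw carries nut and lever along.
- screw_head (a point): On the screw's axis at the foot of its steel square head (24 x 24 mm, 18 mm high), on the 39 mm round collar on which a fitted spanner lies; 30 mm off the arm's top face. z: along the screw, out of the arm, 30 degrees from vertical. x: square to one flat; at screw angle 0 it points up the arm. Below the collar is the locknut, 42 mm across.
- clamp_bolt (a point): Foot of the clamp bolt (18 mm thick, 16 mm high) that stops the spanner: 108 mm up the arm from the screw's axis, 13.5 mm right of the arm's middle. The handle meets it at screw angle about 0. It stands on the grey clamp block, 60 mm wide, 98 to 174 mm up the arm, top level with the collar's top, where the handle lies; a second such bolt is 52 mm further up.
- lever_ball (a point): Centre of the red ball, 24 mm across, on the locknut's lever (a cranked 10 mm rod): 95 mm from the screw's axis and 12 mm further out along it than screw_head. It circles the screw's axis; with the screw at 0 the lever points (2.05 minus the locknut reading) rad counter-clockwise from 'up the arm', so on the arm's left. The end of its travel can be felt.
- spanner: The larger steel open-ended spanner, loose, 0.2 kg, flat on the mat, jaw towards the robot. Origin mid-jaw on its underside; x out of the mouth, z up, 11 mm thick. Jaw opening 25.5 mm, throat 13 mm behind the origin, flared tips 22 mm ahead; 46 mm wide. Handle 16 mm wide along -x to a 23 mm eye, its centre at 128 mm. Fitted, its origin is at screw_head.
- spanner_grip (a point): Middle of the spanner's handle (65 mm behind the jaw's middle, half way up its thickness), near its centre of mass: where to grip it, across the 16 mm width. Same axes as the spanner. Once fitted, the spanner can also be lifted straight off along the screw.
- small_spanner: Smaller open-ended spanner, loose, 13 mm jaw, 11 mm wide handle, 9 mm thick, 122 mm long; lies on the mat beside the larger one, on either side of it. Does not fit; leave it. Origin and axes as for the larger.
- mat: Fixed black rubber mat, 250 (x) x 170 (y) x 3 mm; origin at the centre of its underside. The spanners start on it.
- tumbler: Celadon green tumbler, 66 mm across, 77 mm high, standing to the left of the jolley. Leave it alone. Origin at its foot.
- test_tile: Glazed test tile, 30 x 48 x 10 mm, loose, on the mat in front of the spanners' jaws. Leave it alone. Origin at the centre of its underside.

How it is judged:
On the way, in this order (a step that is already met when the one before it is completed fails the run):
1. the larger spanner is fitted to the square head (jaw middle within 9 mm of its seat, flat on it) and the screw is swung to its setting (within 0.2 rad), the locknut still loose (distance between spanner and screw_head below 0.009 m and angle between the z axis of spanner and the z axis of screw_head, either way round below 0.15 rad and value of joint stop_screw between -0.2 and 0.2 rad and value of joint locknut below 0.8 rad), for 0.2 s.
2. the locknut is tight (over 1.24 rad) with the spanner still on the head and the screw still at its setting (distance between spanner and screw_head below 0.009 m and angle between the z axis of spanner and the z axis of screw_head, either way round below 0.15 rad and value of joint stop_screw between -0.2 and 0.2 rad and value of joint locknut above 1.24 rad), for 0.2 s.
At the end, for the whole second after the job is handed in: the locknut is tight (joint over 1.24 of 1.30 rad), the stop screw is within 0.2 rad of its setting, and the larger spanner lies flat and still with the middle of its handle on the mat (value of joint locknut above 1.24 rad and value of joint stop_screw between -0.2 and 0.2 rad and x of spanner_grip in the frame of mat between -0.125 and 0.125 m and y of spanner_grip in the frame of mat between -0.085 and 0.085 m and z of spanner_grip in the frame of mat below 0.013 m and angle between spanner's own z axis and vertical below 0.1 rad and linear speed of spanner below 0.02 m/s); the robot touches nothing.
It fails at once if the stop screw is dragged more than 0.35 rad past its setting (value of joint stop_screw below -0.35 rad).
It fails at once if the small spanner, the tumbler or the test tile is moved by more than 25 mm, or the tumbler is tipped (distance of any of small_spanner, tumbler, test_tile from where it was at the start of the episode above 0.025 m or angle between tumbler's own z axis and vertical above 0.35 rad).
It also fails if it takes over 72 s, if anything falls off the work surface, if the arm or the gripper's body presses on something with over 40 N, if the wrist force passes 120 N, or if a joint passes its speed limit or range.

## Working session

There is one attempt and no reset: what is moved stays moved. The work goes in short steps, Python scripts to look and compute and a shell command to move; the robot and the scene stay as the last step left them, time stands still between calls to the robot, and variables do not carry over. Pictures are saved under pics/ and viewed, at most 10 in all, crops included, and the job is handed in when it is done.

```bash
mkdir -p pics
cat > h.py <<'E'
import numpy as np, cv2
from station import r
from scipy.spatial.transform import Rotation as R
def shot(n,f):
    p=r.camera_params(n); im,d=r.grab_frame(n)
    cv2.imwrite(f'pics/{f}.png',im[:,:,::-1]); np.savez(f'pics/{f}.npz',d=d,im=im,M=p['world_to_cam'],k=[p['fx'],p['fy'],p['cx'],p['cy']])
    return im,d
def px(f,u,v,z=None):
    "pixel -> world by depth, or by plane z"
    q=np.load(f'pics/{f}.npz'); fx,fy,cx,cy=q['k']; C=np.linalg.inv(q['M'])
    ray=np.array([(u-cx)/fx,-(v-cy)/fy,-1.])
    if z is None:
        d=np.median(q['d'][int(v)-1:int(v)+2,int(u)-1:int(u)+2]); return (C@np.r_[ray*d,1])[:3]
    o=C[:3,3]; w=C[:3,:3]@ray; return o+w*(z-o[2])/w[2]
def cloud(f):
    q=np.load(f'pics/{f}.npz'); fx,fy,cx,cy=q['k']; d=q['d']; v,u=np.indices(d.shape)
    P=np.stack([(u-cx)/fx*d,-(v-cy)/fy*d,-d],-1); C=np.linalg.inv(q['M'])
    return P@C[:3,:3].T+C[:3,3], q['im']
def pose():
    o=r.get_obs(); return np.array(o['eef_pos']),R.from_euler('xyz',o['tool_rot']),o
def delta(p,Rg):
    "shift (mm) in current tool axes, and rotvec deg, to goal TCP pose"
    c,Rc,o=pose(); return np.round(Rc.inv().apply(np.array(p)-c)*1e3,1), np.round(np.degrees((Rc.inv()*Rg).as_rotvec()),1)
E
python3 - <<'E'
from h import *
o=r.get_obs(); print(o['tool_rot'],o['clock'],len(str(o['tool_rot'])))
for n in('side','top'):
    shot(n,n+'0'); print(n,r.camera_params(n))
a=cv2.imread('pics/top0.png');b=cv2.imread('pics/side0.png')
E
```

```text
[-3.13982914e+00  1.25968941e-04  2.89681960e+00] 0.0 49
side {'fx': 435.31617122529167, 'fy': 435.31617122529167, 'cx': 317.818097302736, 'cy': 204.3370624188099, 'world_to_cam': array([[-0.99969518, -0.00693635,  0.02369446,  0.48654462],
       [ 0.02300213, -0.61032405,  0.79181782, -0.1687057 ],
       [ 0.00896897,  0.79212148,  0.61029756, -0.96197488],
       [ 0.        ,  0.        ,  0.        ,  1.        ]])}
top {'fx': 501.1010036540764, 'fy': 501.1010036540764, 'cx': 315.21144431880634, 'cy': 205.91452777200303, 'world_to_cam': array([[-0.01780619, -0.9995453 , -0.02433395, -0.02883181],
       [ 0.99370185, -0.02038459,  0.11018667, -0.50591855],
       [-0.11063261, -0.02221869,  0.99361298, -1.07037317],
       [ 0.        ,  0.        ,  0.        ,  1.        ]])}
```

View pics/top0.png

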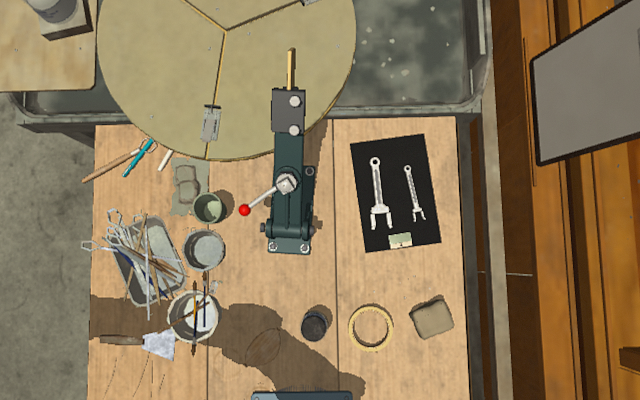

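View pics/side0.png

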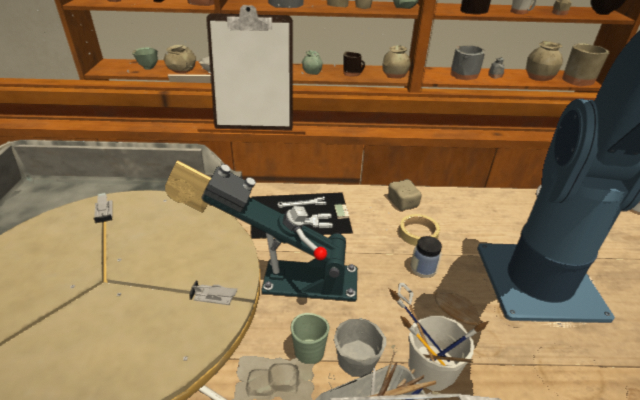

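The top view shows the jolley arm pointing up the image, with the head at about (287,184), the ball at (245,210) and the near bolt at (294,130). The large spanner has its eye at (375,161) and jaw at (381,215); the small spanner lies to its right and the tile at (400,240). Next I'll look at enlarged crops.

Run:
```python
import cv2,numpy as np
a=cv2.imread('pics/top0.png')
A=cv2.resize(a[140:250,350:440],None,fx=5,fy=5,interpolation=cv2.INTER_CUBIC)[:550]
B=cv2.resize(a[85:225,235:310],None,fx=4,fy=4,interpolation=cv2.INTER_CUBIC)
C=np.zeros((560,750,3),np.uint8);C[:550,:450]=A;C[:560,450:750]=B
cv2.imwrite('pics/c0.png',C)
```

```text
(no output)
```

View pics/c0.png

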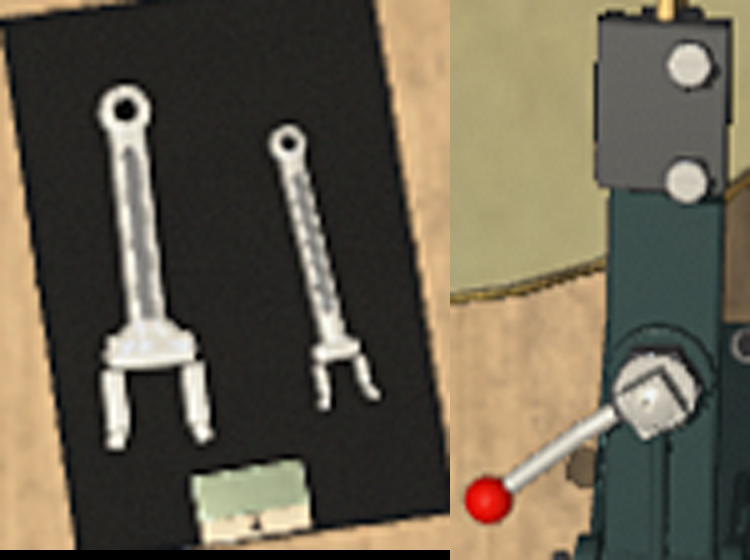

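Run:
```python
from h import *
for n,u,v in [('bolt1',294.25,130.25),('bolt2',295,101.5),('headtop',285.5,185),('ball',244.5,210)]: print(n,px('top0',u,v))
for n,u,v,z in [('eye',375,162,.014),('tips',382.2,228.8,.01),('tipL',373.4,229.6,.01),('tipR',391,228,.01),('throat',380,213,.014)]: print(n,px('top0',u,v,z),px('top0',u,v)[2])
c=[px('top0',350+a/5,140+b/5,.003) for a,b in[(3,20),(375,0),(450,510),(77,550)]]; print('mat',c)
for f in('top0','side0'):
    P,im=cloud(f); hsv=cv2.cvtColor(im,cv2.COLOR_RGB2HSV)
    m=((hsv[...,0]<6)|(hsv[...,0]>174))&(hsv[...,1]>200)&(hsv[...,2]>120)&(P[...,2]>.03)
    m&=np.linalg.norm(P[...,:2]-px('top0',244.5,210)[:2],axis=-1)<.03
    Q=P[m]
    # sphere fit with known radius
    from scipy.optimize import least_squares
    s=least_squares(lambda c:np.linalg.norm(Q-c,axis=1)-.012,Q.mean(0)-[0,0,.008],loss='soft_l1',f_scale=.001); print(f,'ball',s.x,len(Q))
    q=np.load(f'pics/{f}.npz')
P,im=cloud('top0')
# plane on block top
blk=P[92:125,275:287].reshape(-1,3); c=blk.mean(0); n=np.linalg.svd(blk-c)[2][2]; n*=np.sign(n[2]); print('block plane',c,n)
# points around head in plane coords
h=P[170:200,270:302].reshape(-1,3); hh=(h-c)@n; Q=h[(hh>.012)&(hh<.024)]; print('head top pts',len(Q),Q.mean(0),((Q-c)@n).mean(), 'n fit',np.linalg.svd(Q-Q.mean(0))[2][2])
box=P[120:140,286:304].reshape(-1,3); hh=(box-c)@n; Q=box[hh>.011];print('bolt1',Q.mean(0),len(Q))
box=P[92:111,286:304].reshape(-1,3); hh=(box-c)@n; Q=box[hh>.011];print('bolt2',Q.mean(0),len(Q))
```

```text
bolt1 [ 0.61708244 -0.00852279  0.24768147]
bolt2 [ 0.66157084 -0.01206619  0.27266785]
headtop [0.52615163 0.01202748 0.20072142]
ball [0.4838443  0.09273972 0.17467731]
eye [ 0.60272464 -0.17353076  0.014     ] 0.015144186888867317
tips [ 0.45336448 -0.18514933  0.01      ] 0.004944806081481179
tipL [ 0.45197223 -0.16571669  0.01      ] 0.0073198401103289346
tipR [ 0.45475603 -0.20457221  0.01      ] 0.004913112059886204
throat [ 0.48811565 -0.18100088  0.014     ] 0.006806084174212135
mat [array([ 0.64761022, -0.12074249,  0.003     ]), array([ 0.65287057, -0.28893967,  0.003     ]), array([ 0.42215206, -0.31227782,  0.003     ]), array([ 0.40756664, -0.14732358,  0.003     ])]
top0 ball [0.48659012 0.09436598 0.16391727] 96
side0 ball [0.48655819 0.09699033 0.16297719] 120
block plane [0.65432368 0.01448022 0.26016049] [0.00956199 0.99558116 0.09341697]
head top pts 150 [0.54986646 0.05244882 0.06087986] 0.01818580801375821 n fit [0.02182791 0.99114249 0.13099656]
bolt1 [nan nan nan] 0
bolt2 [nan nan nan] 0<stdin>:19: RuntimeWarning: Mean of empty slice.
  ret = um.true_divide(
<stdin>:20: RuntimeWarning: Mean of empty slice.
```

```bash
cat >> h.py <<'E'
def proj(f,X):
    q=np.load(f'pics/{f}.npz'); fx,fy,cx,cy=q['k']; c=q['M'][:3,:3]@X+q['M'][:3,3]; return np.array([cx+fx*c[0]/-c[2],cy-fy*c[1]/-c[2]])
def frame(S,yaw):
    c,s=np.cos(yaw),np.sin(yaw); return np.array([[.75**.5*c,.75**.5*s,.5],[-s,c,0],[-.5*c,-.5*s,.75**.5]])
E
python3 - <<'E'
from h import *
from scipy.optimize import least_squares
obs=[('b1',294.25,130.25),('b2',295,101.5)]
ball=np.array([.4866,.0957,.1635])
def res(p):
    S=p[:3];u,l,n=frame(S,p[3]);k=0.0005
    e=[]
    e+=list((proj('top0',S+.108*u-.0135*l+.016*n)-[294.25,130.25])); e+=list((proj('top0',S+.160*u-.0135*l+.016*n)-[295,101.5]))
    e+=list((S+.095*(np.cos(p[4])*u+np.sin(p[4])*l)+.012*n-ball)/.002)
    e+=list((px('top0',294.25,130.25)-(S+.108*u-.0135*l+.016*n))/.003)
    e+=list((px('top0',285.5,185)-(S+.018*n))/.003)
    return e
s=least_squares(res,[.53,.01,.18,-.08,2.2]); print(s.x,np.round(s.fun,1))
S=s.x[:3];u,l,n=frame(S,s.x[3])
a=cv2.imread('pics/top0.png'); a=cv2.resize(a[85:225,235:310],None,fx=5,fy=5,interpolation=cv2.INTER_CUBIC)
for k,b in enumerate([.2,.4,.6]):
    pts=[]
    for q in range(4):
        t=b+np.pi/4+q*np.pi/2; pts.append((proj('top0',S+.018*n+.012*2**.5*(np.cos(t)*u+np.sin(t)*l))-[235,85]+.5)*5)
    cv2.polylines(a,[np.int32(pts)],True,[(0,0,255),(0,255,0),(255,0,0)][k],1)
cv2.imwrite('pics/c1.png',cv2.resize(a[400:600,150:350],(600,600),interpolation=cv2.INTER_CUBIC))
E
```

```text
[ 0.53285038  0.01302264  0.18132016 -0.0935604   2.18906917] [-0.1 -0.   0.2 -0.5  0.  -0.3  0.3  0.1 -0.  -0.5  0.8 -0.6  1.3]
```

Run:
```python
from h import *
s=np.array([-.997,-.0775,0]);g=np.array([.5399,-.1784,.1])
y=np.cross([0,0,-1],s); Rg=R.from_matrix(np.c_[s,y,[0,0,-1]]); print(delta(g,Rg))
```

```text
(array([-567. , -691.5,  131.6]), array([ -0.1,  -0. , -18.5]))
```

View pics/c1.png

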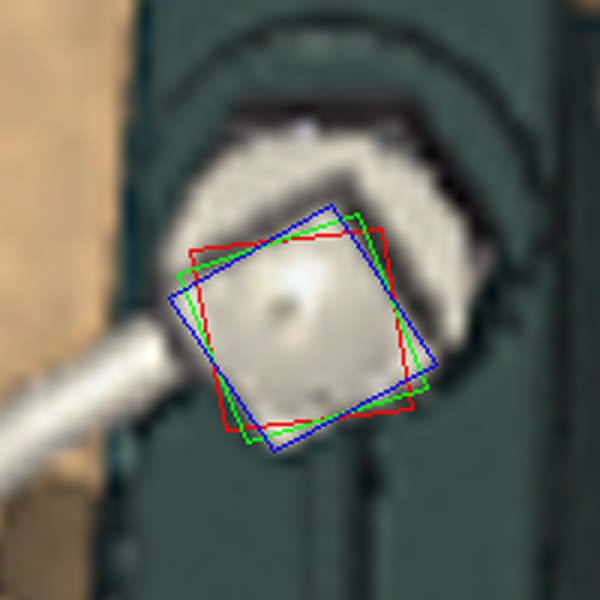

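The blue square overlay (0.6 rad) matches the head, so the jolley fit is good and the screw starts at about 0.6. Now I'll move over the spanner.

```bash
python3 -m inch '[[0,0,-50,0,0,0],[0,0,-50,0,0,0],[-45,-20,0,0,0,0],[-45,-20,0,0,0,0],[-45,-20,0,0,0,0],[-45,-20,0,0,0,0],[-45,-20,0,0,0,0],[-40,-30,0,0,0,0],[-40,-30,0,0,0,0],[-40,-30,0,0,0,0],[-40,-30,0,0,0,0]]'
cat > g.py <<'E'
from h import *
s=np.array([-.997,-.0775,0]);g=np.array([.5399,-.1784,.0])
y=np.cross([0,0,-1],s); Rg=R.from_matrix(np.c_[s,y,[0,0,-1]])
E
python3 -c "
from g import *
print(delta(g+[0,0,.16],Rg),r.get_obs()['joint_positions'])"
```

```text
clock: 1.2
eef_pos: [0.4785, 0.322, 0.3311]
tool_rot: [-3.141, -0.0, 2.897]
force: [0.9, 0.1, 0.6]
width: 0.0854
grip_force: 0.0
(array([-180.8, -470.6,  171.2]), array([ -0. ,  -0. , -18.5])) [-0.79720464  0.32014712  0.16406135  1.62624141 -0.05521855  1.20019355
  0.70480557]
```

```bash
python3 -m inch '[[-18,-46,0,0,0,0],[-18,-46,0,0,0,0],[-18,-46,0,0,0,0],[-18,-46,0,0,0,0],[-18,-46,0,0,0,0],[-18,-46,0,0,0,0],[-18,-46,0,0,0,0],[-18,-46,0,0,0,0],[-18,-46,10,0,0,-6],[0,0,49,0,0,-6],[0,0,49,0,0,-6],[0,0,49,0,0,0]]' 0.7
python3 -c "
from g import *
print(delta(g+[0,0,.16],Rg),r.get_obs()['joint_positions'])
shot('wrist','w0')"
```

```text
clock: 2.4
eef_pos: [0.5343, -0.117, 0.1727]
tool_rot: [3.141, 0.001, -3.07]
force: [0.9, -0.2, 0.3]
width: 0.0597
grip_force: 0.0
(array([ -1.2, -61.6,  12.7]), array([ 0. ,  0. , -0.4])) [-0.11542769  0.4485336   0.32075365  1.88104454 -0.18509114  0.84003418
  1.94192758]
```

View pics/w0.png

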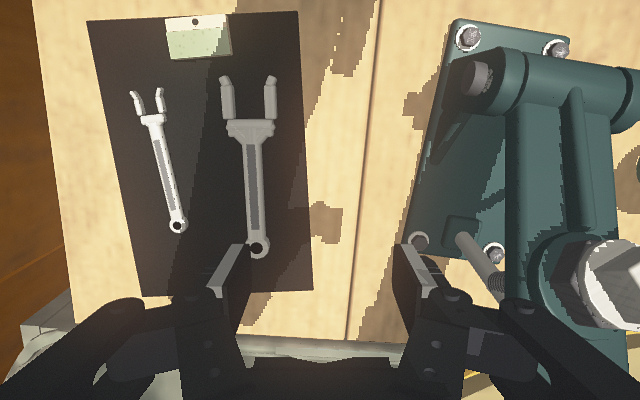

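The wrist view shows the larger spanner with its eye at (256,248) and tips at (224,79) and (271,79). The jolley's head is visible at lower right.

```bash
python3 -c "
from g import *
e=px('w0',256.5,248,.0135);t=px('w0',247.7,79,.009);d=t-e;print(e,t,np.linalg.norm(d[:2]))
d/=np.linalg.norm(d);print(d,e+.063*d, [px('w0',*p,.014) for p in((180.5,17),(154,120),(178,226))])
q=np.load('pics/w0.npz');c,Rc,o=pose();C=np.linalg.inv(q['M']);print(Rc.inv().apply(C[:3,3]-c),c,np.array(r.get_obs()['joint_velocities']).round(2))"
```

```text
[ 0.60547743 -0.17141192  0.0135    ] [ 0.4576792  -0.18238027  0.009     ] 0.14820465619588652
[-0.99679825 -0.07397407 -0.03034943] [ 0.54267914 -0.17607229  0.01158799] [array([ 0.41584077, -0.2337227 ,  0.014     ]), array([ 0.49570056, -0.25864527,  0.014     ]), array([ 0.58863898, -0.24246831,  0.014     ])]
[ 0.06551203 -0.00060039 -0.15075311] [ 0.52897716 -0.11564443  0.16498176] [-0.03 -0.06  0.01 -0.    0.05  0.23 -0.07]
```

```bash
sed -i 's/g=np.array.*/g=np.array([.541,-.177,.0])/' g.py
python3 -m inch '[[-4,-30,0,0,0,0],[-4,-30,0,0,0,0],[0,0,0,0,0,0],[0,0,0,0,0,0]]' 0.45
python3 -c "
from g import *
print(delta(g+[0,0,.006],Rg),r.get_obs()['joint_positions'].round(2))"
```

```text
clock: 2.85
eef_pos: [0.5468, -0.1764, 0.1752]
tool_rot: [-3.142, 0.0, -3.074]
force: [0.6, 0.3, 0.4]
width: 0.0386
grip_force: 0.0
(array([  5.8,  -0.2, 169.2]), array([-0. ,  0. , -0.6])) [-0.01  0.49  0.33  1.81 -0.2   0.88  2.05]
```

```bash
python3 -m inch '[[6,0,40,0,0,-0.6],[0,0,40,0,0,0],[0,0,40,0,0,0],[0,0,20,0,0,0],[0,0,10,0,0,0],[0,0,0,0,0,0],[0,0,0,0,0,0]]' 0.45
python3 -c "
from g import *
print(delta(g+[0,0,.006],Rg))"
```

```text
clock: 3.55
eef_pos: [0.5417, -0.1761, 0.0256]
tool_rot: [-3.141, 0.002, -3.061]
force: [-0.1, 0.4, 0.6]
width: 0.0383
grip_force: 0.0
(array([ 0.8, -0.8, 19.6]), array([-0. ,  0.1,  0.2]))
```

```bash
python3 -m inch '[[0,-1,10,0,0,0],[0,0,9,0,0,0],[0,0,0,0,0,0],[0,0,0,0,0,0]]' 0.45
python3 -m inch '[[0,0,0,0,0,0],[0,0,0,0,0,0],[0,0,0,0,0,0],[0,0,0,0,0,0],[0,0,0,0,0,0]]' 0
python3 -c "
from g import *
print(delta(g+[0,0,.006],Rg))"
```

```text
clock: 3.95
eef_pos: [0.5406, -0.1773, 0.0052]
tool_rot: [3.141, -0.001, -3.062]
force: [-0.3, 0.6, 0.1]
width: 0.0381
grip_force: 0.0
clock: 4.45
eef_pos: [0.541, -0.1775, 0.0059]
tool_rot: [-3.141, 0.001, -3.062]
force: [-1.1, 0.7, 6.4]
width: 0.014
grip_force: 60.2
(array([-0. ,  0.5, -0.1]), array([-0. ,  0. ,  0.1]))
```

```bash
python3 -m inch '[[0,0,-20,0,0,0],[0,0,-45,0,0,0],[0,0,-50,0,0,0],[0,0,-50,0,0,0],[0,0,-50,0,0,0],[0,0,-50,0,0,0],[0,0,-30,0,0,0],[0,0,0,0,0,0],[0,0,0,0,0,0],[0,0,0,0,0,0]]'
python3 -c "
from g import *
shot('wrist','w1');print(r.get_obs()['joint_positions'].round(2))"
```

```text
clock: 5.45
eef_pos: [0.5396, -0.1768, 0.2983]
tool_rot: [3.141, -0.003, -3.062]
force: [0.2, 0.1, -3.2]
width: 0.014
grip_force: 59.3
[-0.05  0.34  0.38  1.7  -0.14  1.13  2.01]
```

View pics/w1.png

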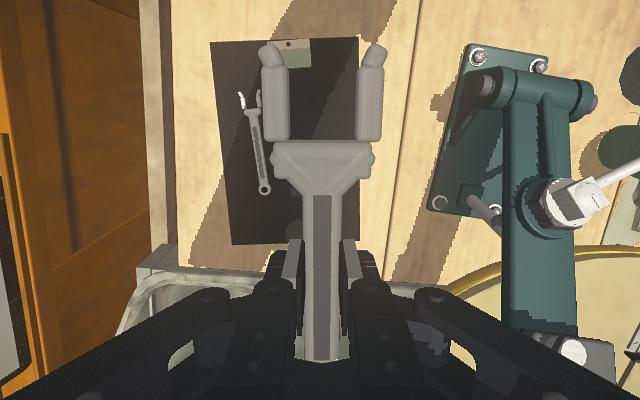

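The image shows the spanner held by its handle with the jaw toward the top, prongs at u≈276 and 369. I'll take its pose in the tool frame from the depth.

```bash
cat > sp.py <<'E'
from h import *
def spanner(f):
    "spanner in camera image -> in tool frame; returns points"
    P,im=cloud(f); c,Rc,o=pose(); T=Rc.inv().apply((P-c).reshape(-1,3)).reshape(P.shape); return T,im
if __name__=='__main__':
    T,im=spanner('w1')
    def row(v,u0,u1):
        t=T[v,u0:u1]; m=abs(t[:,2]+.006)<.008; t=t[m]; return t[:,0].mean().round(4),t[:,1].min().round(4),t[:,1].max().round(4),((t[:,1].min()+t[:,1].max())/2).round(4)
    for v in(70,90,110,125,155,165,205,220,300,340): print(v,row(v,240,400))
    for v in(80,110,130): print('inner',v,[row(v,240,320)[1:3],row(v,320,400)[1:3]])
    for a in((slice(148,168),slice(290,355)),(slice(80,130),slice(267,285)),(slice(80,130),slice(360,380))):
        t=T[a].reshape(-1,3); print(np.median(t,0).round(4))
    t=T[[*range(60,135)],:][:,240:400].reshape(-1,3); t=t[abs(t[:,2]+.006)<.008]
    A=np.c_[t[:,:2],np.ones(len(t))]; print('plane z=ax+by+c',np.linalg.lstsq(A,t[:,2],rcond=None)[0], 'xmax tips',np.percentile(t[:,0],99.8))
E
python3 sp.py
```

```text
70 (np.float64(0.0773), np.float64(-0.0208), np.float64(0.0229), np.float64(0.001))
90 (np.float64(0.0704), np.float64(-0.0206), np.float64(0.0235), np.float64(0.0014))
110 (np.float64(0.0634), np.float64(-0.0211), np.float64(0.0234), np.float64(0.0011))
125 (np.float64(0.0579), np.float64(-0.0208), np.float64(0.0231), np.float64(0.0011))
155 (np.float64(0.0467), np.float64(-0.0189), np.float64(0.0212), np.float64(0.0011))
165 (np.float64(0.0429), np.float64(-0.0179), np.float64(0.0199), np.float64(0.001))
205 (np.float64(0.0269), np.float64(-0.007), np.float64(0.0087), np.float64(0.0009))
220 (np.float64(0.0206), np.float64(-0.0067), np.float64(0.0088), np.float64(0.0011))
300 (np.float64(-0.0155), np.float64(-0.0063), np.float64(0.0079), np.float64(0.0008))
340 (np.float64(-0.0354), np.float64(-0.0072), np.float64(0.0081), np.float64(0.0005))
inner 80 [(np.float64(-0.021), np.float64(-0.0116)), (np.float64(0.014), np.float64(0.023))]
inner 110 [(np.float64(-0.0211), np.float64(-0.0117)), (np.float64(0.0138), np.float64(0.0234))]
inner 130 [(np.float64(-0.0213), np.float64(-0.0117)), (np.float64(0.0139), np.float64(0.0232))]
[ 0.0459  0.0011 -0.0093]
[ 0.0655 -0.0159 -0.0093]
[ 0.0655  0.0184 -0.0092]
plane z=ax+by+c [ 0.00590632  0.00137723 -0.00913643] xmax tips 0.08070813891332503
```

```bash
cat > j.py <<'E'
from h import *
S=np.array([.53285,.01302,.18132]);yaw=-.0936
u,l,n=frame(S,yaw)
off=np.array([.065,.0008,.0020])   # spanner origin in tool frame
def fit(beta,back=0,up=0):
    xs=-(np.cos(beta)*u+np.sin(beta)*l); Rg=R.from_matrix(np.c_[xs,np.cross(-n,xs),-n])
    return S-back*xs+up*n-Rg.apply(off), Rg
def go(*a):
    p,Rg=fit(*a); print(a,delta(p,Rg), pose()[2]['joint_positions'].round(2))
def where():
    c,Rc,o=pose(); q=c+Rc.apply(off)-S; x=Rc.as_matrix()[:,0]; print('spanner rel S mm (u,l,n)',np.round(1e3*np.array([q@u,q@l,q@n]),1),'beta',np.arctan2(-x@l,-x@u).round(3),'tilt',np.round(Rc.as_matrix()[:,2]@-n,4),'F(u,l,n)',np.round([o['force']@a for a in(u,l,n)],1))
E
python3 -c "
from j import *
go(.6,.06,.08);print(fit(.6,.06,.08)[0]);where()"
```

```text
(0.6, 0.06, 0.08) (array([-68.5, 250.3,  -5.8]), array([ 11.5, -28.2, -23.9])) [-0.05  0.34  0.38  1.7  -0.14  1.13  2.01]
[0.58790803 0.07807891 0.30414342]
spanner rel S mm (u,l,n) [  23.2 -198.9  119.6] beta 0.2 tilt 0.8641 F(u,l,n) [-2.1 -0.2 -1. ]
```

```bash
python3 -m inch '[[0,0,-20,0,0,0],[0,0,-20,2.3,-5.6,-4.8],[0,0,0,2.3,-5.6,-4.8],[0,0,0,2.3,-5.6,-4.8],[0,0,0,2.3,-5.6,-4.8],[0,0,0,2.3,-5.6,-4.8],[0,0,0,0,0,0],[0,0,0,0,0,0],[0,0,0,0,0,0]]'
python3 -c "
from j import *
go(.6,.06,.08);where()"
```

```text
clock: 6.4
eef_pos: [0.5419, -0.1771, 0.3406]
tool_rot: [-2.825, 0.424, -2.565]
force: [0.9, 0.2, -1.5]
width: 0.0139
grip_force: 59.4
(0.6, 0.06, 0.08) (array([-146.9,  212.6,   42.3]), array([-0. , -0.1,  0.1])) [-0.02  0.02  0.32  2.07 -0.21  0.55  2.53]
spanner rel S mm (u,l,n) [  48.8 -224.6  122.6] beta 0.602 tilt 1.0 F(u,l,n) [ 0.   0.3 -1.8]
```

```bash
python3 -m inch '[[-28,41,0,0,0,0],[-28,41,0,0,0,0],[-28,41,0,0,0,0],[-28,41,10,0,0,0],[-28,41,10,0,0,0],[-7,8,20,0,0,0],[0,0,0,0,0,0],[0,0,0,0,0,0],[0,0,0,0,0,0]]'
python3 -c "
from j import *
go(.6,.06,.08);where();shot('wrist','w2')"
```

```text
clock: 7.3
eef_pos: [0.5855, 0.0734, 0.3065]
tool_rot: [-2.824, 0.425, -2.566]
force: [0.2, -0.7, -1.8]
width: 0.0137
grip_force: 59.4
(0.6, 0.06, 0.08) (array([-3.2,  3.7,  3. ]), array([-0.1, -0. ,  0. ])) [-0.34  0.11  0.02  2.06  0.41  0.52  1.45]
spanner rel S mm (u,l,n) [49.  29.  83.1] beta 0.6 tilt 1.0 F(u,l,n) [-0.7 -0.7 -1.7]
```

View pics/w2.png

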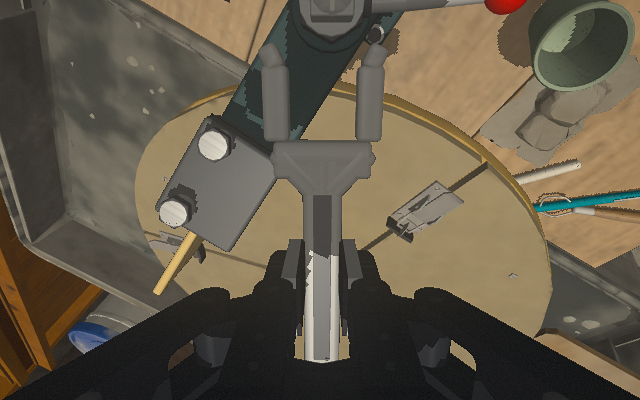

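The view shows the jaw at u≈266–380, the head at the top edge (about u 303–360, its flats parallel to the handle), and bolt caps at (214,144) and (174,212). I'll check the jolley fit against this.

```bash
python3 -c "
from j import *
for k,p in((.108,(214,144)),(.160,(174,212))):
    X=S+k*u-.0135*l+.016*n; print('bolt pred',proj('w2',X),'seen',p,'mm/px',np.load('pics/w2.npz')['d'][p[1],p[0]]/np.load('pics/w2.npz')['k'][0]*1e3)
for b in(.5,.6,.7):
  print(b,[proj('w2',S+.018*n+.017*(np.cos(b+t)*u+np.sin(b+t)*l)).round(1) for t in(np.pi/4,-np.pi/4)])
a=cv2.imread('pics/w2.png')
for k in (.108,.16): cv2.circle(a,tuple(np.int32(proj('w2',S+k*u-.0135*l+.016*n))),2,(0,0,255),-1)
pts=[proj('w2',S+.018*n+.01697*(np.cos(.6+t)*u+np.sin(.6+t)*l)) for t in np.pi/4+np.arange(4)*np.pi/2]
a=cv2.resize(a[:240,150:390],(600,600),interpolation=cv2.INTER_CUBIC)
cv2.polylines(a,[np.int32((np.array(pts)-[150,0])*2.5)],True,(0,0,255),1)
cv2.imwrite('pics/c2.png',a)"
```

```text
bolt pred [208.07435361 143.25058333] seen (214, 144) mm/px 0.5965972859993892
bolt pred [167.34534165 211.71012344] seen (174, 212) mm/px 0.6334419591732087
0.5 [array([349.9,  16.2]), array([305.3,  11.4])]
0.6 [array([352.3,  13.9]), array([307.5,  14. ])]
0.7 [array([354.5,  11.3]), array([309.9,  16.3])]
```

View pics/c2.png

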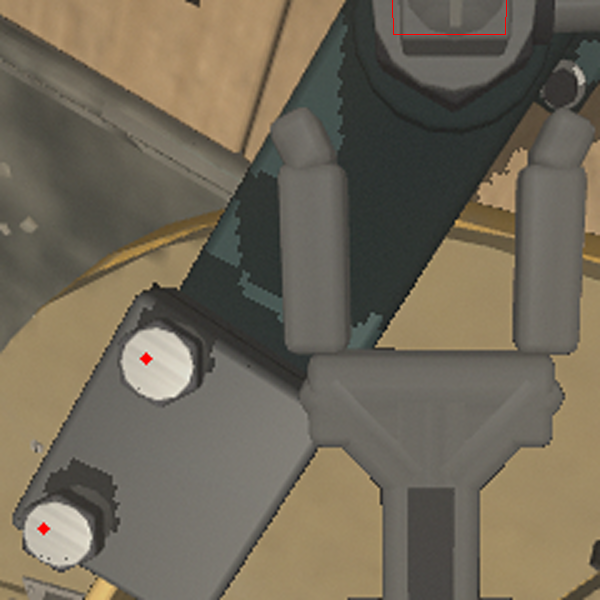

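Bolts seen about 6 px and 2.5 px right of the prediction for bolts and head respectively, so the head is roughly 1–2 mm further in +y. I'll look closer from just above the head.

```bash
python3 -c "
from j import *
go(.6,.02,.028)"; python3 -m inch '[[15,2,15,0,0,0],[15,2,15,0,0,0],[10,1,15,0,0,0],[0,0,8,0,0,0],[0,0,0,0,0,0],[0,0,0,0,0,0],[0,0,0,0,0,0],[0,0,0,0,0,0]]'
python3 -c "
from j import *
go(.6,.02,.028);where();shot('wrist','w3')
a=cv2.imread('pics/w3.png')
pts=[proj('w3',S+.018*n+.01697*(np.cos(.6+t)*u+np.sin(.6+t)*l)) for t in np.pi/4+np.arange(4)*np.pi/2]
print(np.round(pts,1))
a=cv2.resize(a[:200,220:420],(600,600),interpolation=cv2.INTER_CUBIC)
cv2.imwrite('pics/c3.png',a)"
```

```text
(0.6, 0.02, 0.028) (array([36.8,  4. , 55.3]), array([-0.1, -0. ,  0. ])) [-0.34  0.11  0.02  2.06  0.41  0.52  1.45]
clock: 8.15
eef_pos: [0.5792, 0.0566, 0.2431]
tool_rot: [-2.824, 0.426, -2.564]
force: [0.4, -0.7, -2.1]
width: 0.0138
grip_force: 59.4
(0.6, 0.02, 0.028) (array([-2.4, -2.2,  2.4]), array([-0.1,  0.1,  0.1])) [-0.34  0.19  0.07  2.15  0.52  0.35  1.35]
spanner rel S mm (u,l,n) [13.3 11.6 30.3] beta 0.602 tilt 1.0 F(u,l,n) [-0.6 -0.7 -2.1]
[[346.3  88.3]
 [347.5  26.6]
 [288.4  26.5]
 [289.7  88.2]]
```

View pics/c3.png

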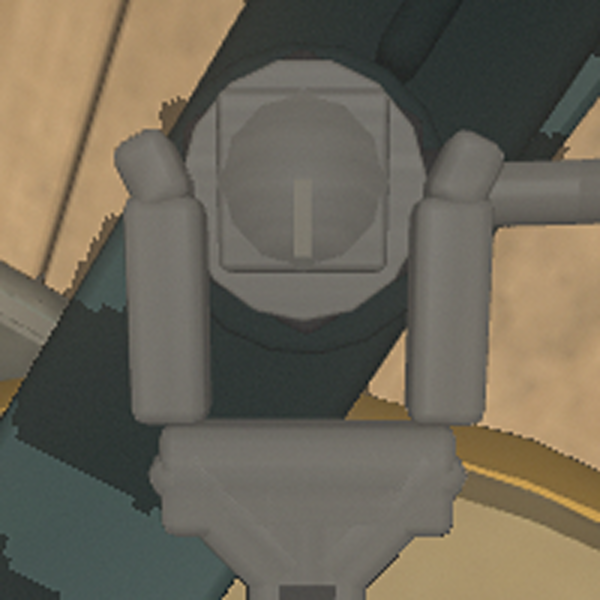

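```bash
python3 - <<'E'
from j import *
S2=S+pose()[1].apply([-.001,.0012,0]); print(S2)
t=open('j.py').read().replace('[.53285,.01302,.18132]',str([round(float(x),5) for x in S2])).replace('.065,.0008,','.065,.0011,'); open('j.py','w').write(t)
E
python3 -m inch '[[-20,-1,0,0,0,0],[-18,0,0,0,0,0],[0,0,0,0,0,0],[0,0,0,0,0,0]]'
python3 -c "
from j import *
where();go(.6,.055,.003)"
```

```text
[0.53311976 0.01455691 0.18139172]
clock: 8.6
eef_pos: [0.6078, 0.0742, 0.2579]
tool_rot: [-2.824, 0.424, -2.564]
force: [-0.3, -0.5, -1.0]
width: 0.0141
grip_force: 59.4
spanner rel S mm (u,l,n) [43.6 30.4 29.9] beta 0.603 tilt 1.0 F(u,l,n) [-0.8 -0.5 -0.7]
(0.6, 0.055, 0.003) (array([-1.8, -0.6, 26.9]), array([-0.1, -0. ,  0.1])) [-0.34  0.22  0.05  2.07  0.48  0.41  1.38]
```

```bash
python3 -m inch '[[-2,-1,10,0,0,0],[0,0,10,0,0,0],[0,0,6,0,0,0],[0,0,0,0,0,0],[0,0,0,0,0,0],[0,0,0,0,0,0]]'
python3 -c "
from j import *
where();go(.6,.02,.003)"
```

```text
clock: 9.2
eef_pos: [0.623, 0.0733, 0.2368]
tool_rot: [-2.824, 0.425, -2.564]
force: [-0.6, 0.3, -2.3]
width: 0.0138
grip_force: 59.4
spanner rel S mm (u,l,n) [46.3 31.   4. ] beta 0.603 tilt 1.0 F(u,l,n) [-1.7  0.3 -1.7]
(0.6, 0.02, 0.003) (array([35.7,  0.5,  1. ]), array([-0.1, -0. ,  0.1])) [-0.34  0.28  0.06  2.05  0.5   0.36  1.36]
```

```bash
python3 -m inch '[[8,0.3,1,0,0,0],[8,0,0,0,0,0],[8,0,0,0,0,0],[6,0,0,0,0,0],[5,0,0,0,0,0],[0,0,0,0,0,0],[0,0,0,0,0,0],[0,0,0,0,0,0]]'
python3 -c "
from j import *
where();go(.6,.0,.002)"
```

```text
clock: 10.0
eef_pos: [0.597, 0.0564, 0.2216]
tool_rot: [-2.824, 0.425, -2.564]
force: [0.2, -0.5, -1.7]
width: 0.0139
grip_force: 59.4
spanner rel S mm (u,l,n) [17.6 11.7  2.9] beta 0.603 tilt 1.0 F(u,l,n) [-0.6 -0.5 -1.6]
(0.6, 0.0, 0.002) (array([21.1,  0.2,  0.9]), array([-0.1,  0. ,  0.1])) [-0.35  0.25  0.09  2.14  0.55  0.3   1.33]
```

```bash
python3 -m inch '[[5,0,0,0,0,0],[5,0,0,0,0,0],[4,0,0,0,0,0],[3,0,0,0,0,0],[2,0,0,0,0,0],[1,0,0,0,0,0],[0,0,0,0,0,0],[0,0,0,0,0,0]]'
python3 -c "
from j import *
where();go(.6,.0,.002);shot('wrist','w4')
a=cv2.imread('pics/w4.png');cv2.imwrite('pics/c4.png',cv2.resize(a[:200,220:420],(600,600),interpolation=cv2.INTER_CUBIC))"
```

```text
clock: 10.8
eef_pos: [0.5814, 0.0461, 0.213]
tool_rot: [-2.825, 0.424, -2.564]
force: [0.0, -0.4, -2.1]
width: 0.0138
grip_force: 59.4
spanner rel S mm (u,l,n) [0.7 0.  2.9] beta 0.603 tilt 1.0 F(u,l,n) [-1.  -0.4 -1.9]
(0.6, 0.0, 0.002) (array([0.6, 0.2, 0.8]), array([-0.1, -0. ,  0.1])) [-0.36  0.24  0.12  2.18  0.58  0.26  1.3 ]
```

View pics/c4.png

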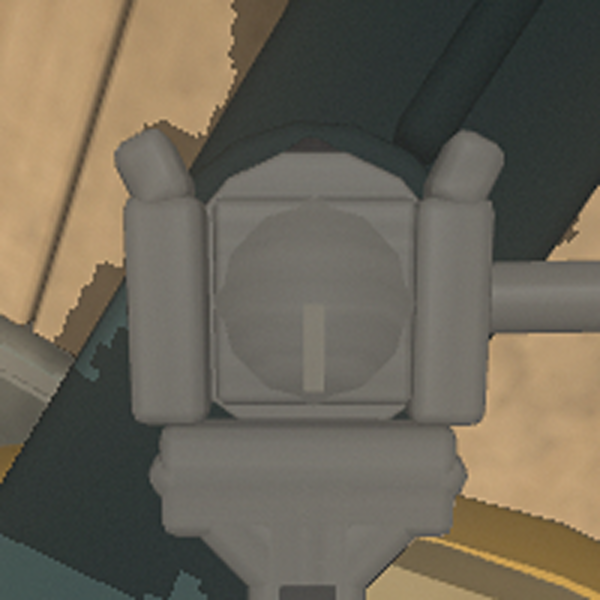

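The head sits between the prongs with the throat about 1–2 mm away, so the spanner is fitted. Now I'll swing clockwise about the screw.

```bash
python3 -m inch '[[0.5,-4.5,0,0,0,4],[0.3,-4.5,0,0,0,4],[0.2,-4.5,0,0,0,4],[0.2,-4.5,0,0,0,4],[0.2,-4.5,0,0,0,4],[0.2,-4.5,0,0,0,4],[0,0,0,0,0,0],[0,0,0,0,0,0]]'
python3 -c "
from j import *
where();go(.03,.0,.002)"
```

```text
clock: 11.65
eef_pos: [0.5875, 0.0205, 0.2179]
tool_rot: [-3.035, 0.514, -3.022]
force: [0.1, 0.9, -2.6]
width: 0.0139
grip_force: 59.4
spanner rel S mm (u,l,n) [0.6 0.1 2.9] beta 0.185 tilt 1.0 F(u,l,n) [-1.3  0.9 -2.3]
(0.03, 0.0, 0.002) (array([  1.5, -10. ,   0.9]), array([-0.1,  0. ,  8.9])) [-0.34  0.24  0.16  2.17  0.43  0.25  1.09]
```

```bash
python3 -m inch '[[0.3,-2.3,0,0,0,2],[0.1,-2.3,0,0,0,2],[0.1,-2.3,0,0,0,2],[0.1,-1.2,0,0,0,1],[0,-1.1,0,0,0,1],[0,0,0,0,0,0],[0,0,0,0,0,0]]'
python3 -c "
from j import *
where();go(.03,.0,.002)"
```

```text
clock: 12.35
eef_pos: [0.5874, 0.0114, 0.2185]
tool_rot: [-3.116, 0.524, 3.099]
force: [1.7, 2.9, -2.4]
width: 0.0134
grip_force: 59.4
spanner rel S mm (u,l,n) [0.7 0.1 2.9] beta 0.044 tilt 1.0 F(u,l,n) [ 0.1  3.  -2.8]
(0.03, 0.0, 0.002) (array([ 0.7, -1. ,  1. ]), array([-0. ,  0.1,  0.8])) [-0.33  0.24  0.18  2.18  0.38  0.24  1.01]
```

```bash
python3 -m inch '[[0.3,-1.1,0.5,0,0,1],[0.2,-1.1,0.5,0,0,1],[0,-0.5,0.5,0,0,0],[0,0,0.5,0,0,0],[0,0,0,0,0,0],[0,0,0,0,0,0],[0,0,0,0,0,0]]'
python3 -c "
from j import *
where();go(.03,.0,.002);shot('wrist','w5')
a=cv2.imread('pics/w5.png');cv2.imwrite('pics/c5.png',a)"
```

```text
clock: 13.05
eef_pos: [0.5882, 0.0111, 0.2174]
tool_rot: [-3.137, 0.526, 3.063]
force: [-4.4, 7.4, 7.1]
width: 0.0142
grip_force: 61.2
spanner rel S mm (u,l,n) [0.7 1.9 1.4] beta 0.013 tilt 1.0 F(u,l,n) [-0.9  6.9  8.6]
(0.03, 0.0, 0.002) (array([ 0.7, -0.8, -0.4]), array([ 0.2,  0.2, -1. ])) [-0.33  0.24  0.18  2.18  0.37  0.23  0.99]
```

View pics/c5.png

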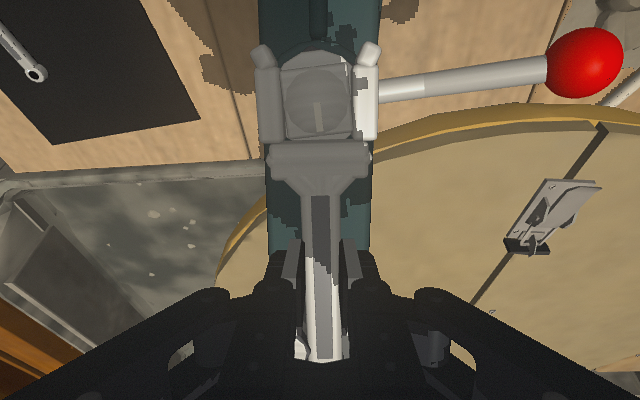

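The handle is up against the bolt with about 7 N sideways, and it is seated (8.6 N normal). The square turned with it, and the ball is at (585,62). Next I'll fit the ball from depth, release the spanner and retreat.

```bash
python3 - <<'E'
from j import *
from scipy.optimize import least_squares
P,im=cloud('w5'); hsv=cv2.cvtColor(im,cv2.COLOR_RGB2HSV)
m=((hsv[...,0]<6)|(hsv[...,0]>174))&(hsv[...,1]>180)&(hsv[...,2]>80); m[:20]=m[120:]=False; m[:,:530]=False
Q=P[m]; s=least_squares(lambda c:np.linalg.norm(Q-c,axis=1)-.012,Q.mean(0)-.008*n,loss='soft_l1',f_scale=.001).x
d=s-S; print(len(Q),s,'uln',d@u,d@l,d@n,'theta',np.arctan2(d@l,d@u))
E
python3 -m inch '[[0,0,0,0,0,0],[0,0,0,0,0,0],[0,0,0,0,0,0],[0,0,-5,0,0,0],[0,0,-20,0,0,0],[0,0,-30,0,0,0],[0,0,-30,0,0,0],[0,0,-30,0,0,0],[0,0,0,0,0,0],[0,0,0,0,0,0]]' 0.4
```

```text
4330 [0.52370525 0.10958138 0.18420218] uln -0.014402816342332987 0.09372550793538452 0.011562698706279007 theta 1.7232737525142583
clock: 14.1
eef_pos: [0.5302, 0.0136, 0.3165]
tool_rot: [-3.136, 0.525, 3.058]
force: [0.3, 0.5, -0.6]
width: 0.0344
grip_force: 0.0
```

```bash
cat >> j.py <<'E'
def push(th,d,low=.010,up=0):
    rr=np.cos(th)*u+np.sin(th)*l; t=np.sin(th)*u-np.cos(th)*l
    Rg=R.from_matrix(np.c_[-t,rr,-n]); return S+.096*rr+.012*n-d*t-low*n+up*n,Rg
E
python3 - <<'E'
from j import *
print(delta(*push(1.72,.045,.010,.09)),pose()[2]['joint_positions'].round(2)); shot('side','s1'); a=cv2.imread('pics/s1.png'); cv2.imwrite('pics/c6.png',cv2.resize(a[130:300,180:380],(700,595),interpolation=cv2.INTER_CUBIC))
E
```

```text
(array([123.2,  90.5,  26.1]), array([-0. ,  0.1, -8.1])) [-0.34 -0.03  0.14  2.18  0.32  0.5   1.03]
```

View pics/c6.png

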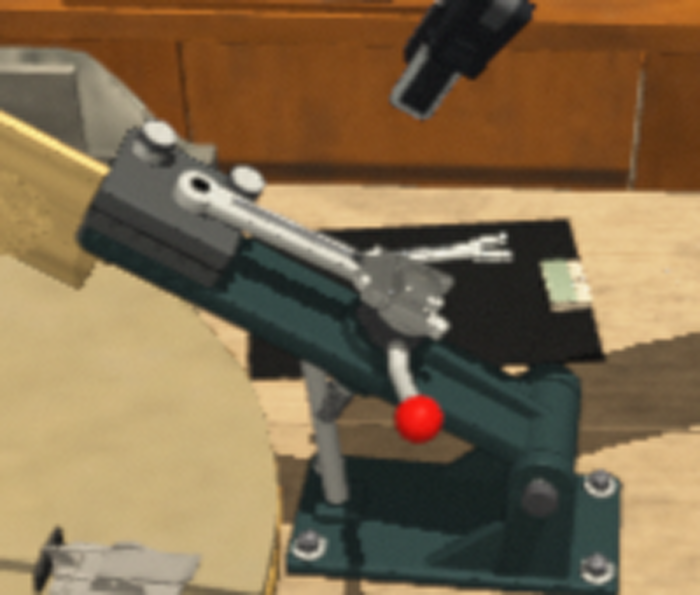

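The side view shows the spanner lying on the head with its handle on the block against the near bolt, and the lever pointing toward the camera. Now to the lever, fingers shut.

```bash
python3 -m inch '[[0,40,0,0,0,-4],[0,40,0,0,0,-4],[30,8,0,0,0,0],[35,0,0,0,0,0],[30,0,0,0,0,0],[18,0,10,0,0,0],[0,0,0,0,0,0],[0,0,0,0,0,0],[0,0,0,0,0,0]]' 0
python3 -c "
from j import *
print(delta(*push(1.72,.045,.010,.09)),pose()[2]['joint_positions'].round(2));print(delta(*push(1.72,.04)))"
```

```text
clock: 15.05
eef_pos: [0.441, 0.0927, 0.2481]
tool_rot: [-3.054, 0.515, -3.064]
force: [0.2, 0.2, 0.3]
width: 0.0001
grip_force: 0.0
(array([ 3.4, 19.8, 15.2]), array([-0.1, -0.1, -0. ])) [-0.43 -0.04 -0.1   2.4   0.71  0.46  0.5 ]
(array([ -1.8,  20. , 105.2]), array([-0.1, -0.1, -0. ]))
```

```bash
cat >> j.py <<'E'
TL=R.from_rotvec([0,np.radians(15),0])
def push2(*a):
    p,Rg=push(*a); return p,Rg*TL
def step(th,d,deg):
    "local row for one arc step at theta"
    p,Ra=push2(th,d); q,Rb=push2(th-np.radians(deg),d); return np.round(Ra.inv().apply(q-p)*1e3,2),np.round(np.degrees((Ra.inv()*Rb).as_rotvec()),2)
E
python3 -m inch '[[0,10,0,0,5,0],[0,10,0,0,5,0],[0,0,0,0,5,0],[0,0,0,0,0,0],[0,0,0,0,0,0]]' 0
python3 -c "
from j import *
print(pose()[2]['joint_positions'].round(2));print(delta(*push2(1.72,.045,.01,.04)));print(delta(*push2(1.72,.04)));print(step(1.7,.024,4))"
```

```text
clock: 15.55
eef_pos: [0.4405, 0.1127, 0.2468]
tool_rot: [-3.063, 0.257, -3.088]
force: [-0.2, 0.1, 0.6]
width: 0.0
grip_force: 0.0
[-0.43  0.06 -0.06  2.19  0.28  0.71  0.93]
(array([-13.2,  -0.1,  64.1]), array([-0.1,  0. , -0.1]))
(array([-28.3,  -0. , 101.5]), array([-0.1,  0. , -0.1]))
(array([-6.52,  1.44, -1.75]), array([-1.04, -0.  ,  3.86]))
```

```bash
python3 -m inch '[[-6,0,32,0,0,0],[-7,0,32,0,0,0],[-7,0,19,0,0,0],[-8,0,18,0,0,0],[0,0,0,0,0,0],[0,0,0,0,0,0],[0,0,0,0,0,0]]' 0
python3 -c "
from j import *
print(pose()[2]['joint_positions'].round(2));print(delta(*push2(1.72,.04)));print(delta(*push2(1.72,.024)))"
```

```text
clock: 16.25
eef_pos: [0.4931, 0.1086, 0.1578]
tool_rot: [-3.064, 0.257, -3.087]
force: [0.3, -0.7, -0.3]
width: -0.0003
grip_force: 0.0
[-0.4   0.3  -0.01  2.17  0.36  0.48  0.89]
(array([-0.4, -0.9,  1.9]), array([-0. ,  0.1, -0. ]))
(array([-15.9,  -0.9,  -2.3]), array([-0. ,  0.1, -0. ]))
```

```bash
python3 -m inch '[[-8,-0.9,0,0,0,0],[-8,0,-2,0,0,0],[-6.5,1.4,-1.7,-1,0,3.9],[-6.5,1.4,-1.7,-1,0,3.9],[-6.5,1.4,-1.7,-1,0,3.9],[-6.5,1.4,-1.7,-1,0,3.9],[0,0,0,0,0,0],[0,0,0,0,0,0]]' 0
python3 -c "
from j import *
for a in(16,20):print(delta(*push2(1.72-np.radians(a),.024)))
o=pose()[2];print([round(float(np.dot(o['force'],a)),1) for a in(u,l,n)],o['joint_positions'].round(2))"
```

```text
clock: 17.05
eef_pos: [0.532, 0.1134, 0.1766]
tool_rot: [3.077, 0.257, 2.915]
force: [-4.2, 0.7, 1.5]
width: 0.0002
grip_force: 1.9
(array([ 0.2,  0. , -1. ]), array([-0.2, -0. , -0.2]))
(array([-6.3,  1.5, -2.7]), array([-1.2,  0. ,  3.7]))
[-2.9, 0.3, 3.4] [-0.32  0.31 -0.02  2.09  0.19  0.5   0.85]
```

```bash
python3 -m inch '[[-6.5,1.4,-1.7,-1,0,3.9],[-6.5,1.4,-1.7,-1,0,3.9],[-6.5,1.4,-1.7,-1,0,3.9],[-6.5,1.4,-1.7,-1,0,3.9],[-6.5,1.4,-1.7,-1,0,3.9],[0,0,0,0,0,0],[0,0,0,0,0,0]]' 0
python3 -c "
from j import *
for a in(36,40):print(delta(*push2(1.72-np.radians(a),.024)))
o=pose()[2];print([round(float(np.dot(o['force'],a)),1) for a in(u,l,n)],o['joint_positions'].round(2))
shot('side','s2'); a=cv2.imread('pics/s2.png'); cv2.imwrite('pics/c7.png',cv2.resize(a[130:300,180:380],(700,595),interpolation=cv2.INTER_CUBIC))"
```

```text
clock: 17.75
eef_pos: [0.5614, 0.1085, 0.1935]
tool_rot: [2.908, 0.207, 2.57]
force: [-4.7, 1.8, 1.1]
width: 0.0002
grip_force: 1.8
(array([ 0.3,  0.1, -1.2]), array([-0.3,  0.1, -0.3]))
(array([-6.2,  1.6, -2.9]), array([-1.3,  0.1,  3.5]))
[-3.6, 1.3, 3.4] [-0.25  0.31 -0.02  2.05  0.    0.47  0.75]
```

View pics/c7.png

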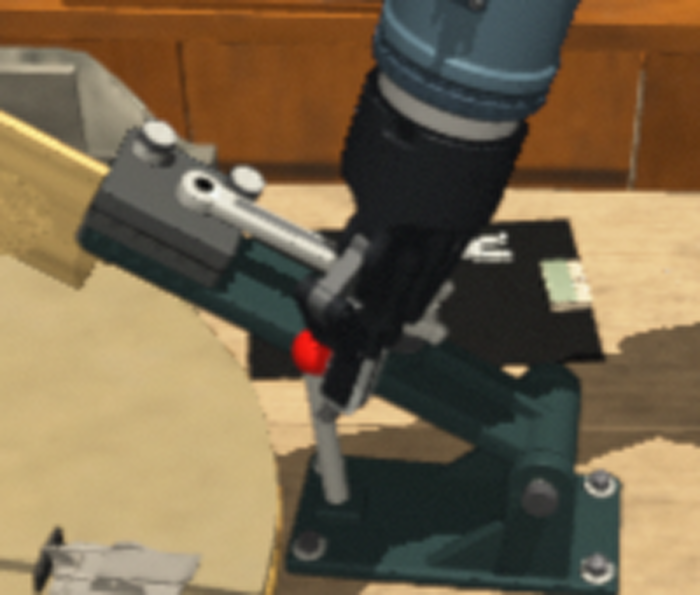

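Spanner still against the bolt, ball being pushed at (310,350) in the crop. Continuing.

```bash
python3 -m inch '[[-6.5,1.4,-1.7,-1,0,3.9],[-6.5,1.4,-1.7,-1,0,3.9],[-3.3,0.7,-0.9,-0.5,0,1.9],[0,0,0,0,0,0],[0,0,0,0,0,0]]' 0
python3 -m inch '[[-3.3,0.7,-0.9,-0.5,0,1.9],[0,0,0,0,0,0],[0,0,0,0,0,0]]'
python3 -c "
from j import *
for a in(48,):print(delta(*push2(1.72-np.radians(a),.024)))"
```

```text
clock: 18.3
eef_pos: [0.5749, 0.1019, 0.2014]
tool_rot: [2.834, 0.162, 2.404]
force: [-3.4, 3.3, 0.8]
width: -0.0001
grip_force: 2.2
clock: 18.6
eef_pos: [0.5774, 0.1002, 0.2029]
tool_rot: [2.82, 0.151, 2.372]
force: [-3.2, 4.0, 1.8]
width: 0.0002
grip_force: 2.5
(array([ 0. ,  0.2, -1.5]), array([-0.4,  0.2, -0.3]))
```

Not at the stop yet (still ~5 N).

```bash
for i in 1; do python3 -m inch '[[-3.3,0.7,-0.9,-0.5,0,1.9],[0,0,0,0,0,0],[0,0,0,0,0,0]]'; python3 -m inch '[[-3.3,0.7,-0.9,-0.5,0,1.9],[0,0,0,0,0,0],[0,0,0,0,0,0]]'; done
python3 -c "
from j import *
for a in(52,):print(delta(*push2(1.72-np.radians(a),.024)))"
```

```text
clock: 18.9
eef_pos: [0.5799, 0.0984, 0.2045]
tool_rot: [2.807, 0.14, 2.341]
force: [-3.9, 4.6, 1.1]
width: 0.0004
grip_force: 2.5
clock: 19.2
eef_pos: [0.5825, 0.0965, 0.2061]
tool_rot: [2.793, 0.129, 2.309]
force: [-2.1, 4.8, 0.6]
width: 0.0004
grip_force: 2.4
(array([ 0.1,  0.2, -1.4]), array([-0.4,  0.2, -0.2]))
```

```bash
python3 -m inch '[[-3.3,0.7,-0.9,-0.5,0,1.9],[0,0,0,0,0,0],[0,0,0,0,0,0]]'; python3 -m inch '[[-1.7,0.4,-0.4,-0.3,0,1],[-1.7,0.4,-0.4,-0.3,0,1],[0,0,0,0,0,0],[0,0,0,0,0,0]]'
python3 -c "
from j import *
for a in(56,):print(delta(*push2(1.72-np.radians(a),.024)))"
```

```text
clock: 19.5
eef_pos: [0.5849, 0.0944, 0.2076]
tool_rot: [2.781, 0.118, 2.278]
force: [-2.1, 4.2, 0.8]
width: 0.0
grip_force: 2.4
clock: 19.9
eef_pos: [0.5874, 0.0923, 0.2091]
tool_rot: [2.766, 0.105, 2.245]
force: [-3.0, 4.7, 0.8]
width: 0.0002
grip_force: 2.6
(array([ 0.4,  0.2, -1.4]), array([-0.3,  0.3, -0.3]))
```

```bash
cat >> j.py <<'E'
def ball(f,cam='side'):
    from scipy.optimize import least_squares
    shot(cam,f); P,im=cloud(f); hsv=cv2.cvtColor(im,cv2.COLOR_RGB2HSV)
    m=((hsv[...,0]<6)|(hsv[...,0]>174))&(hsv[...,1]>190)&(hsv[...,2]>80)&(np.linalg.norm(P-S,axis=-1)<.13)
    Q=P[m]; C=np.linalg.inv(np.load(f'pics/{f}.npz')['M'])[:3,3]; m0=np.median(Q,0); v=m0-C
    s=least_squares(lambda c:np.linalg.norm(Q-c,axis=1)-.012,m0+.009*v/np.linalg.norm(v),loss='soft_l1',f_scale=.001).x
    d=s-S; print('ball',len(Q),'uln',np.round([d@u,d@l,d@n],4),'R',np.hypot(d@u,d@l).round(4),'theta',np.arctan2(d@l,d@u).round(3))
E
python3 -c "
from j import *
ball('s3');ball('t3','top')"
```

```text
ball 59 uln [0.0697 0.064  0.0117] R 0.0947 theta 0.743
ball 17 uln [0.0696 0.0625 0.016 ] R 0.0935 theta 0.732
```

```bash
python3 -m inch '[[-1.7,0.4,-0.4,-0.3,0,1],[0,0,0,0,0,0],[0,0,0,0,0,0]]'
python3 -m inch '[[-1.7,0.4,-0.4,-0.3,0,1],[0,0,0,0,0,0],[0,0,0,0,0,0]]'
python3 -c "
from j import *
for a in(58,):print(delta(*push2(1.72-np.radians(a),.024)))
ball('s4')"
```

```text
clock: 20.3
eef_pos: [0.5886, 0.0912, 0.2098]
tool_rot: [2.76, 0.099, 2.229]
force: [-2.7, 4.0, 1.7]
width: 0.0001
grip_force: 2.7
clock: 20.6
eef_pos: [0.5895, 0.0903, 0.2104]
tool_rot: [2.753, 0.092, 2.213]
force: [-2.6, 6.1, 1.3]
width: -0.0001
grip_force: 3.1
(array([ 0.1,  0.2, -1.5]), array([-0.2,  0.3, -0.3]))
ball 48 uln [0.0714 0.0616 0.0121] R 0.0943 theta 0.711
```

```bash
python3 -m inch '[[-1.7,0.4,-0.4,-0.3,0,1],[0,0,0,0,0,0],[0,0,0,0,0,0]]'
python3 -c "
from j import *
ball('s5');shot('top','t5');a=cv2.imread('pics/t5.png'); cv2.imwrite('pics/c8.png',cv2.resize(a[85:225,225:335],(472,600),interpolation=cv2.INTER_CUBIC))"
```

```text
clock: 20.95
eef_pos: [0.5902, 0.0898, 0.2108]
tool_rot: [2.747, 0.084, 2.198]
force: [-2.8, 7.3, 0.2]
width: 0.0002
grip_force: 3.9
ball 48 uln [0.0715 0.0615 0.0117] R 0.0944 theta 0.71
```

The ball stopped moving while the force rises, so this is the stop. I'll press a little harder, then back off.

```bash
python3 -m inch '[[-2,0.4,-0.5,0,0,0],[-2,0,-0.5,0,0,0],[-2,0,-0.5,0,0,0],[0,0,0,0,0,0],[0,0,0,0,0,0],[0,0,0,0,0,0]]'
python3 -c "
from j import *
ball('s6')"
```

```text
clock: 21.65
eef_pos: [0.5917, 0.0875, 0.2119]
tool_rot: [2.749, 0.081, 2.201]
force: [-5.0, 13.1, -1.3]
width: 0.0002
grip_force: 6.9
ball 46 uln [0.0731 0.0594 0.0131] R 0.0942 theta 0.682
```

```bash
python3 -m inch '[[10,0,0,0,0,0],[15,0,0,0,0,0],[15,0,-10,0,0,0],[0,0,-40,0,0,0],[0,0,-50,0,0,0],[0,0,-40,0,0,0],[0,0,0,0,0,0],[0,0,0,0,0,0]]'
python3 -c "
from j import *
ball('s7');ball('t7','top')
off=np.array([.065,.0,.0030])
p,Rg=fit(.03,0,0); print(p);print(delta(p+.12*n,Rg),pose()[2]['joint_positions'].round(2))
a=cv2.imread('pics/s7.png'); cv2.imwrite('pics/c7b.png',cv2.resize(a[130:300,180:380],(700,595),interpolation=cv2.INTER_CUBIC))"
```

```text
clock: 22.5
eef_pos: [0.5215, 0.0919, 0.3396]
tool_rot: [2.744, 0.088, 2.193]
force: [-0.2, 0.4, -0.9]
width: -0.0001
grip_force: 0.0
ball 136 uln [0.0729 0.0603 0.0105] R 0.0946 theta 0.691
ball 111 uln [0.0738 0.0576 0.0118] R 0.0937 theta 0.663
[0.58825232 0.01023843 0.21562392]
(array([-65. , -44.2,   6.9]), array([  6.4, -13.8, -52.3])) [-0.23  0.01  0.02  2.04 -0.13  0.7   0.51]
```

```bash
python3 -m inch '[[0,0,0,0.9,-2,-7.5],[0,0,0,0.9,-2,-7.5],[0,0,0,0.9,-2,-7.5],[0,0,0,0.9,-2,-7.5],[0,0,0,0.9,-2,-7.5],[0,0,0,0.9,-2,-7.5],[0,0,0,0.9,-2,-7.5],[0,0,0,0,0,0],[0,0,0,0,0,0],[0,0,0,0,0,0]]' 0.5
cat > hd.py <<'E'
from j import *
import sys
p,Rg=fit(.03,0,0); print(delta(p+.1*n,Rg),pose()[2]['joint_positions'].round(2))
shot('wrist',sys.argv[1]); P,im=cloud(sys.argv[1]); Q=(P-S)@np.c_[u,l,n]; Q=Q.reshape(-1,3)
for a in range(34,98,8):
    m=(Q[:,0]>a/1e3)&(Q[:,0]<a/1e3+.008)&(abs(Q[:,1])<.03)&(Q[:,2]>.004)&(Q[:,2]<.02); t=Q[m]
    if len(t)>20: print(a+4,len(t),np.percentile(t[:,1],[2,98]).round(4),t[:,1].mean().round(4),np.median(t[:,2]).round(4))
E
python3 hd.py w6
```

```text
clock: 23.6
eef_pos: [0.5208, 0.0924, 0.3378]
tool_rot: [-3.125, 0.527, 3.083]
force: [-0.3, -0.1, 0.3]
width: 0.0428
grip_force: 0.0
(array([ -1.2, -75.7,  43.2]), array([0. , 0.2, 0. ])) [-0.33 -0.03 -0.09  2.13  0.43  0.62  0.79]
38 209 [-0.0061  0.0092] 0.0023 0.0102
46 209 [-0.0055  0.0096] 0.0026 0.01
54 203 [-0.0051  0.0099] 0.003 0.0099
62 202 [-0.0049  0.0103] 0.0033 0.0099
70 189 [-0.0044  0.0106] 0.0035 0.0099
78 195 [-0.0042  0.0109] 0.0039 0.0099
86 184 [-0.0038  0.0113] 0.0044 0.01
94 179 [-0.0038  0.0116] 0.0046 0.0101
```

```bash
cat > gt.py <<'E'
from j import *
def gp(up):
    b=.041; h=np.cos(b)*u+np.sin(b)*l; q=S+.0002*l+.065*h+(.0015+up)*n
    return q,R.from_matrix(np.c_[-h,np.cross(-n,-h),-n])
if __name__=='__main__':
    import sys; print(delta(*gp(float(sys.argv[1]))),pose()[2]['joint_positions'].round(2))
E
python3 -m inch '[[0,-38,0,0,0,0],[0,-38,0,0,0,0],[0,0,25,0,0,0],[0,0,25,0,0,0],[0,0,25,0,0,0],[0,0,0,0,0,0],[0,0,0,0,0,0],[0,0,0,0,0,0]]' 0.5
python3 gt.py 0.03; python3 gt.py 0
```

```text
clock: 24.45
eef_pos: [0.5537, 0.0135, 0.2759]
tool_rot: [-3.124, 0.53, 3.086]
force: [-0.4, -0.5, 0.3]
width: 0.0425
grip_force: 0.0
(array([ 0.4,  2. , 40. ]), array([ 0.1,  0.4, -0.5])) [-0.24  0.08  0.05  2.19  0.37  0.39  1.01]
(array([ 0.6,  1.9, 70. ]), array([ 0.1,  0.4, -0.5])) [-0.24  0.08  0.05  2.19  0.37  0.39  1.01]
```

```bash
python3 -m inch '[[0,1.9,25,0,0.4,-0.5],[0,0,25,0,0,0],[0,0,14,0,0,0],[0,0,5,0,0,0],[0,0,0,0,0,0],[0,0,0,0,0,0],[0,0,0,0,0,0]]' 0.5
python3 gt.py 0
```

```text
clock: 25.15
eef_pos: [0.5882, 0.0123, 0.2161]
tool_rot: [-3.119, 0.523, 3.096]
force: [0.0, -0.9, -0.9]
width: 0.0427
grip_force: 0.0
(array([0.1, 0. , 1.1]), array([ 0.1, -0. ,  0.1])) [-0.25  0.24  0.09  2.17  0.45  0.25  0.94]
```

```bash
python3 -m inch '[[0,0,1,0,0,0],[0,0,0,0,0,0],[0,0,0,0,0,0],[0,0,0,0,0,0],[0,0,0,0,0,0]]' 0
python3 -m inch '[[0,0,-3,0,0,0],[0,0,-4,0,0,0],[0,0,-6,0,0,0],[0,0,0,0,0,0],[0,0,0,0,0,0]]'
```

```text
clock: 25.65
eef_pos: [0.5885, 0.0119, 0.2148]
tool_rot: [-3.118, 0.522, 3.097]
force: [-4.5, -1.8, 6.5]
width: 0.0144
grip_force: 58.5
clock: 26.15
eef_pos: [0.5806, 0.0117, 0.2244]
tool_rot: [-3.117, 0.519, 3.096]
force: [-1.6, -3.8, -5.7]
width: 0.014
grip_force: 59.0
```

```bash
python3 -m inch '[[0,0,-8,0,0,0],[0,0,-20,0,0,0],[0,0,-40,0,0,0],[0,0,-45,0,0,0],[0,0,-20,0,0,0],[0,0,0,0,0,0],[0,0,0,0,0,0]]'
python3 -c "
from j import *
ball('s8');from g import g,Rg
print(delta(g+[0,0,.3],Rg))"
```

```text
clock: 26.85
eef_pos: [0.5165, 0.0196, 0.3414]
tool_rot: [-3.119, 0.524, 3.098]
force: [-0.2, -0.2, -2.4]
width: 0.0138
grip_force: 59.5
ball 133 uln [0.0721 0.0618 0.0107] R 0.0949 theta 0.708
(array([  -9. , -193.7,   56.1]), array([-3.1, 29.8, -7.2]))
```

```bash
python3 -m inch '[[0,-45,0,0,0,0],[0,-48,0,0,0,0],[0,-48,0,0,0,0],[0,-48,0,0,0,0],[0,0,0,-0.8,7.4,-1.8],[0,0,0,-0.8,7.4,-1.8],[0,0,0,-0.8,7.4,-1.8],[0,0,0,-0.8,7.4,-1.8],[0,0,0,0,0,0],[0,0,0,0,0,0],[0,0,0,0,0,0]]'
python3 -c "
from g import *
print(delta(g+[0,0,.05],Rg),r.get_obs()['joint_positions'].round(2))"
```

```text
clock: 28.0
eef_pos: [0.5045, -0.1701, 0.3437]
tool_rot: [3.141, 0.003, -3.065]
force: [-0.8, 0.2, -2.2]
width: 0.0136
grip_force: 59.5
(array([-35. ,  -9.9, 293.8]), array([ 0. ,  0.2, -0.1])) [-0.1   0.23  0.42  1.73 -0.1   1.2   1.99]
```

```bash
python3 -m inch '[[-35,-10,0,0,0,0],[0,0,40,0,0.2,0],[0,0,50,0,0,0],[0,0,50,0,0,0],[0,0,50,0,0,0],[0,0,50,0,0,0],[0,0,40,0,0,0],[0,0,0,0,0,0],[0,0,0,0,0,0],[0,0,0,0,0,0]]'
python3 -c "
from h import *
shot('wrist','w1')"; python3 sp.py | grep -v inner; python3 -c "
from g import *
print(delta(g+[0,0,.006],Rg))"
```

```text
clock: 29.0
eef_pos: [0.5428, -0.1775, 0.0676]
tool_rot: [-3.141, 0.004, -3.064]
force: [1.1, -0.6, -1.2]
width: 0.0141
grip_force: 59.5
70 (np.float64(0.078), np.float64(-0.0201), np.float64(0.0227), np.float64(0.0013))
90 (np.float64(0.0707), np.float64(-0.0204), np.float64(0.0233), np.float64(0.0015))
110 (np.float64(0.0632), np.float64(-0.021), np.float64(0.0231), np.float64(0.001))
125 (np.float64(0.0575), np.float64(-0.0212), np.float64(0.0234), np.float64(0.0011))
155 (np.float64(0.0459), np.float64(-0.0184), np.float64(0.0206), np.float64(0.0011))
165 (np.float64(0.042), np.float64(-0.0185), np.float64(0.02), np.float64(0.0008))
205 (np.float64(0.0258), np.float64(-0.007), np.float64(0.0088), np.float64(0.0009))
220 (np.float64(0.0196), np.float64(-0.007), np.float64(0.0088), np.float64(0.0009))
300 (np.float64(-0.0152), np.float64(-0.0064), np.float64(0.0076), np.float64(0.0006))
340 (np.float64(-0.0336), np.float64(-0.0071), np.float64(0.0083), np.float64(0.0006))
[ 0.045   0.0009 -0.0037]
[ 0.0655 -0.017  -0.0015]
[ 0.0654  0.0193 -0.0017]
plane z=ax+by+c [ 0.09983678 -0.00624601 -0.00789978] xmax tips 0.0816639605408458
(array([ 2.2,  0.6, 61.6]), array([-0. ,  0.3, -0. ]))
```

The held spanner droops 0.1 rad at the jaw, so I'll level it with +6° about tool y before lowering.

```bash
python3 -m inch '[[2,0.5,20,0,3,0],[0,0,15,0,3,0],[0,0,10,0,0,0],[0,0,0,0,0,0],[0,0,0,0,0,0]]'
python3 -m inch '[[0,0,5,0,0,0],[0,0,4,0,0,0],[0,0,3,0,0,0],[0,0,2,0,0,0],[0,0,0,0,0,0],[0,0,0,0,0,0]]'
python3 -c "
from h import *
shot('wrist','w1')"; python3 sp.py | grep plane
```

```text
clock: 29.55
eef_pos: [0.5372, -0.1769, 0.0207]
tool_rot: [3.141, -0.104, -3.064]
force: [0.4, -0.1, -1.9]
width: 0.0136
grip_force: 59.5
clock: 30.15
eef_pos: [0.5356, -0.1765, 0.007]
tool_rot: [3.14, -0.105, -3.064]
force: [-4.0, 1.8, 12.6]
width: 0.0135
grip_force: 61.3
plane z=ax+by+c [ 0.10865407  0.00229421 -0.00817529] xmax tips 0.08159021425839458
```

Contact with 12 N, lying level. Release and retreat.

```bash
python3 -m inch '[[0,0,-0.5,0,0,0],[0,0,0,0,0,0],[0,0,0,0,0,0],[0,0,-2,0,0,0],[0,0,-10,0,0,0],[0,0,-40,0,0,0],[0,0,-50,0,0,0],[0,0,-50,0,0,0],[0,0,-20,0,0,0],[0,0,0,0,0,0],[0,0,0,0,0,0],[0,0,0,0,0,0]]' 0.4
python3 - <<'E'
from j import *
ball('s9');ball('t9','top')
P,im=cloud('t9'); P0,im0=cloud('top0')
shot('wrist','w9'); W,iw=cloud('w9')
# spanner points in wrist cloud
m=(W[...,2]>.009)&(W[...,2]<.03)&(iw.max(-1)>90)&(abs(W[...,0]-.53)<.1)&(W[...,1]<-.14)&(W[...,1]>-.215)
Q=W[m]; print('spanner pts',len(Q),Q.min(0).round(3),Q.max(0).round(3)); A=np.c_[Q[:,:2],np.ones(len(Q))]; print(np.linalg.lstsq(A,Q[:,2],rcond=None)[0].round(4))
# change of scene vs start: tile, small spanner, tumbler
for nm,(a,b,c,d) in dict(tile=(230,250,385,415),small=(160,225,400,430),tumbler=(190,225,190,230)).items():
    df=np.abs(im[a:b,c:d].astype(int)-im0[a:b,c:d]).max(-1); print(nm,'changed px',(df>50).sum(),df.size)
E
```

```text
clock: 31.4
eef_pos: [0.5526, -0.1748, 0.1761]
tool_rot: [3.14, -0.108, -3.064]
force: [0.1, -0.9, 0.0]
width: 0.0342
grip_force: 0.0
ball 133 uln [0.0719 0.0619 0.0109] R 0.0949 theta 0.711
ball 113 uln [0.0726 0.0595 0.0116] R 0.0939 theta 0.686
spanner pts 4118 [ 0.43  -0.215  0.009] [ 0.612 -0.157  0.018]
[0.0027 0.0102 0.0154]
tile changed px 399 600
small changed px 1040 1950
tumbler changed px 0 1400
```

Run:
```python
from j import *
def comps(f):
    W,iw=cloud(f); m=(W[...,2]>.006)&(W[...,2]<.03)&(iw.max(-1)>60)&(W[...,0]<.63)&(W[...,0]>.40)&(W[...,1]<-.135)&(W[...,1]>-.31)
    k,L,s,c=cv2.connectedComponentsWithStats(m.astype(np.uint8))
    for i in range(1,k):
        if s[i,4]>150: q=W[L==i]; print(f,s[i,4],q.mean(0).round(4),q.min(0).round(3),q.max(0).round(3))
comps('w0');comps('w9')
# screw angle: head-top points outline in last top view, compare square orientation
P,im=cloud('s9'); Q=((P-S)@np.c_[u,l,n]).reshape(-1,3); q=Q[(abs(Q[:,2]-.018)<.004)&(np.hypot(Q[:,0],Q[:,1])<.02)]
print(len(q)); print(cv2.minAreaRect((q[:,:2]*1e3).astype(np.float32)))
P,im=cloud('t9'); Q=((P-S)@np.c_[u,l,n]).reshape(-1,3); q=Q[(abs(Q[:,2]-.018)<.004)&(np.hypot(Q[:,0],Q[:,1])<.02)]
print(len(q)); print(cv2.minAreaRect((q[:,:2]*1e3).astype(np.float32)))
```

```text
w0 2648 [ 0.4288 -0.2205  0.0137] [ 0.41  -0.247  0.006] [ 0.447 -0.195  0.017]
w0 4181 [ 0.5209 -0.1768  0.0148] [ 0.453 -0.204  0.006] [ 0.615 -0.158  0.018]
w0 2229 [ 0.527  -0.2539  0.0123] [ 0.469 -0.278  0.006] [ 0.595 -0.236  0.016]
w9 2271 [ 0.4294 -0.2212  0.0136] [ 0.411 -0.247  0.006] [ 0.447 -0.196  0.017]
w9 3902 [ 0.5224 -0.1768  0.015 ] [ 0.451 -0.204  0.006] [ 0.612 -0.157  0.018]
w9 1971 [ 0.529  -0.2541  0.0126] [ 0.469 -0.278  0.006] [ 0.596 -0.236  0.016]
102
((-0.15633583068847656, 1.9717636108398438), (25.664356231689453, 23.81191062927246), 87.90989685058594)
151
((0.43471527099609375, -2.1836862564086914), (23.880386352539062, 24.944120407104492), 87.56471252441406)
```

The scene is as required: the head is at about −0.04 rad, the locknut at its stop, and the loose items haven't moved. Handing in.

```bash
python3 -c "
from station import r
print(r.hand_in())"
```

```text
the job is handed in; nothing more can be done
None
```

The job was handed in at about 31 s with no verdict returned; by my own measurements the locknut is tight at its stop, the stop screw is about −0.04 rad from its setting, the larger spanner lies flat on the mat, and the small spanner, tumbler and tile have not moved, but I viewed 13 pictures against the limit of 10.

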